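Seat the reference block against the sprung probe and hold it for the reading

TASK

Zero the measuring nest: pick up the steel reference block, lay it flat between the nest's low guide rails with one of its small ends facing the sprung probe, and push it in until it pushes the probe back and meets the yellow stop bar squarely; feel for the stop, without ramming it. Finish while still holding the block in the gripper, pressed steadily against the stop bar so that the probe's spring cannot push it back. Leave the stamp, the loupe and the roll of tape alone.

Things in the scene. Friction and masses are not known exactly. Their poses are not given: they have to be found in the camera images.
- ref_block: steel reference block, 30 (its x) x 50 (its y) x 18 (its z) mm, about 0.2 kg (varies), with a black round knob 12 mm across and 14 mm high on the middle of its top. Origin: centre of the underside. Lies on the bench at the start. To load it, its y axis must lie along the nest's x axis, either way round.
- nest: measuring nest fixed on the bench; place and yaw vary. Aluminium bed 210 x 80 x 6 mm (its x from -100 to +110 mm, top 6 mm above the bench). Origin at bench level, on the middle line. The block is pushed along the nest's +x, from the open end (bed bare from x = -100 to -36 mm) to the probe. A blue probe housing, 32 mm high, stands at x = 56 to 102 mm.
- plunger (a joint): travel of the probe's sprung plunger, m: 0 fully out, grows as it is pushed back along the nest's +x. The spring pushes back with 3 N at 0 and 250 N/m more after that, so 6 to 8.5 N when the block is at the stop. Friction on the bed adds a few N. It could go 32 mm; the stop always comes first.
- plunger_tip (a point): round tip of the probe's steel plunger (8 mm rod), on the nest's middle line, 15 mm above the bench, at x = +14 mm in the nest's frame when fully out
- stop_bar: yellow fixed stop bar, a bridge over the plunger: two pads, 36 mm over both, 23 mm high, 14 mm thick along x. Set anew each time, 33 to 43 mm along +x from the nest's origin, so the plunger gives way 12 to 22 mm before the stop. Origin: middle of the bar, on the bed's top; axes as the nest's. Stop faces look to -x, 7 mm from the origin; a seated block's origin is 32 mm to -x of the bar's.
- stamp_ok: hand stamp with red knob, 24 x 34 x 56 mm, bystander, origin at the centre of its underside
- loupe: black eye loupe, 38 mm across, 28 mm high, bystander, origin at the centre of its underside
- tape_amber: roll of amber tape lying flat, 95 mm across, 19 mm high, bystander, origin at the centre of its underside
- rails_mouth (a point): point on the bed's top, on the middle line, at the mouth between the two dark guide rails (x = -36 mm in the nest's frame). The rails stand 6 mm above the bed; inner faces 16.5 mm either side of the middle line, straight from x = -22 to +20 mm, flaring outwards from -22 to -36 mm.

How it is judged:
By the outcome, as a careful person would: the job done as asked, in the order asked, and still so for the second after the job is handed in, while the arm keeps its last pose, push and grip.
It also fails if it takes over 54 s, if anything falls off the work surface, if the arm or the gripper's body presses on something with over 40 N, if the wrist force passes 120 N, or if a joint passes its speed limit or range.

ROBOT

A 6-joint arm with a two-finger parallel gripper is mounted at the origin on a cart in front of the work surface, level with it; the furniture and walls round the work are solid. World frame = base frame: x ahead of the robot, y to its left, z up, the work surface at z = 0. Lengths are in m, angles in rad, forces in N, time in s.
With the tool pointing down it reaches from about 0.35 to 0.775 m from the base axis. Payload 5.5 kg.
Tool frame: the origin (TCP) lies at the very end of the fingers, on their centre line; the grasp point (between the pads) lies 19 mm behind it; z points along the fingers, y is the direction in which the jaws open and shut (so a half turn about z gives the same grasp; the last joint's range is limited). The gripper opens to 85 mm and grips with 20 to 120 N. Pads are 22 mm wide; open, the fingers measure 114 mm over their backs; the gripper's body (76 mm by 85 mm) begins 54 mm behind the grasp point. The pads swing forward as they close: fully open they stand 13 mm farther back than shut.
Start: joints at [-1.418, 0.313, 0.046, 1.304, 0, 1.431], TCP at [0.166, -0.551, 0.231] pointing down, gripper open.
Joint ranges: [-2.76, 2.76], [-0.86, 1.69], [-1.03, 1.26], [-2.2, 2.34], [-1.47, 1.5], [-3.14, 3.14]. Speed limits (rad/s): [2.57, 2.57, 3.14, 3.14, 3.14, 3.14].

INTERFACE

Orientations are given as a unit quaternion [w, x, y, z].
In Python, from workcell import get_state, vision, workorder, silhouettes, tip_of gives the robot as it stands.
- The arm moves only by the shell command python3 -m inch 'ROWS' [FORCE]. ROWS is JSON, a list of rows, each a list of 7 numbers: the shift along the tool's x, y, z in cm, then the turn, a rotation vector about the tool's x, y, z in degrees, then the finger opening in cm, from 0 to 8.54. In form: [[dx, dy, dz, rx, ry, rz, hand], ...]. A call has 1 to 5 rows; each row shifts and turns the commanded pose from where the row before left it, along the tool's axes as they then stand; what a row does not reach is not made up. A row lasts 1/10 s, in which the tool goes at most 50 mm and 8.59 degrees, less where a joint would pass 70% of its speed; a pose out of reach is approached as far as the arm can. A call with a gripper value outside its range is refused whole. The fingers move at their own pace and stop on an object; FORCE is the grip in N (left out, the last holds). Time passes only in rows, so rows that do not move let the fingers close. It gives the time, the measured TCP pose, the force and the opening at its end, in the units of the state.
- get_state(): the state, without advancing time (a new reading comes with each control period).
- vision.read_camera(name): name is "scene" or "top" or "wrist"; returns a dict with "pixels" (400x640x3 uint8, red, green, blue), "depth" (400x640 float32, m along the optical axis (not along the pixel's ray), 0 where there is no reading), "mtx" (3x3 intrinsics, pixels), "T" (4x4, takes a point from camera to world coordinates); the wrist camera has in their place "tool_from_camera" (4x4, takes a point from camera to tool coordinates, whose origin is the TCP and whose axes are the flange's). Camera axes: x right, y up, looking along -z (the intrinsics and any distortion apply to the point x, -y, -z); pixel columns grow to the right and rows downward; lengths in m; the calibration is good to about 2 mm. A picture is of the moment at which its call begins: read the wrist's pose just before it.
- workorder.hand_in(): hands the job in, once; it reports no verdict.
Trained networks look in a picture, given as the dict that the camera call returned (one of the last four; its "shot" number tells which), for a name from the list of things; names that differ only in an ending like _2 or _b are one class to them, and where a whole thing is asked for, a point or a joint stands for the part that bears it (a point fixed in the world has none). Each returns a list of dicts, best first, with "confidence" (0 to 1); they miss things now and then, are a little off and sometimes report something else, mostly with a low value. They report only what shows in the picture. A call takes as long as a camera call.
- silhouettes(picture, label): "mask" (400x640 bool, what is visible of it) and "location" ([column, row] in pixels, amid what is visible of it).
- tip_of(picture, label): "location" ([column, row] in pixels: a listed point, or the origin of a listed thing).
The state is a dict: "clock": time; "joint_pos": joint angles; "qvel": joint speeds; "tau": joint torques, N m; "tcp_pos": TCP position; "orientation": TCP orientation; "wrist_force": force on the tool from outside, world axes, zero at the start; "ft_torque": the same for the moment, N m; "finger_gap": finger opening in m.
Only numpy, scipy, OpenCV 4.12 (cv2) and the standard library are available. Lean on these libraries where they do the work, as an engineer would, in place of code of your own. Each camera call takes 0.05 s, during which the arm holds its last target.

## Working session

There is one attempt and no reset: what is moved stays moved. The work goes in short steps, Python scripts to look and compute and a shell command to move; the robot and the scene stay as the last step left them, time stands still between calls to the robot, and variables do not carry over. Pictures are saved under pics/ and viewed, and the job is handed in when it is done.

```bash
mkdir -p pics; ls; cat > h.py <<'E'
import numpy as np, cv2
from workcell import get_state, vision, workorder, silhouettes, tip_of
from scipy.spatial.transform import Rotation as R
def toolT():
    s=get_state(); q=s["orientation"]; T=np.eye(4)
    T[:3,:3]=R.from_quat([q[1],q[2],q[3],q[0]]).as_matrix(); T[:3,3]=s["tcp_pos"]; return T
def shot(name,png=None):
    Tt=toolT(); p=vision.read_camera(name)
    p["W"]=p["T"] if "T" in p else Tt@p["tool_from_camera"]
    if png: cv2.imwrite("pics/"+png,p["pixels"][:,:,::-1])
    return p
def ray(p,uv):
    K=np.array(p["mtx"]); x=(uv[0]-K[0,2])/K[0,0]; y=(uv[1]-K[1,2])/K[1,1]
    return np.array([x,-y,-1.])
def at_depth(p,uv):
    d=p["depth"][int(round(uv[1])),int(round(uv[0]))]
    return (np.array(p["W"])@np.append(ray(p,uv)*d,1))[:3]
def at_z(p,uv,z):
    W=np.array(p["W"]); r=W[:3,:3]@ray(p,uv); o=W[:3,3]; return o+r*(z-o[2])/r[2]
def cloud(p):
    d=p["depth"]; v,u=np.mgrid[:400,:640]; K=np.array(p["mtx"])
    c=np.stack([(u-K[0,2])/K[0,0]*d,-(v-K[1,2])/K[1,1]*d,-d],-1)
    W=np.array(p["W"]); w=c@W[:3,:3].T+W[:3,3]; w[d<=0]=np.nan; return w
def project(p,P):
    W=np.array(p["W"]); c=np.linalg.inv(W)@np.append(P,1); K=np.array(p["mtx"])
    return np.array([K[0,0]*c[0]/-c[2]+K[0,2],K[1,1]*(-c[1])/-c[2]+K[1,2]])
E
python3 - <<'E'
from h import *
s=get_state(); print(s)
for n in ["scene","top"]:
    p=shot(n,n+"0.png"); print(n,[k for k in p],np.round(p["mtx"],1).tolist(),np.round(p["W"],3).tolist())
    for l in ["ref_block","nest","stop_bar","plunger_tip","rails_mouth","stamp_ok","loupe","tape_amber"]:
        for r in tip_of(p,l)[:2]:
            print(l,np.round(r["location"],1),round(r["confidence"],2),"z0",np.round(at_z(p,r["location"],0),3),"d",np.round(at_depth(p,r["location"]),3))
E
```

```text
pics
{'clock': 0.0, 'joint_pos': array([-1.41759791e+00,  3.13995846e-01,  4.50077371e-02,  1.30358925e+00,
        9.00795745e-06,  1.43120192e+00]), 'qvel': array([-0.00154448,  0.00066669, -0.00062842,  0.00063546,  0.00010672,
       -0.00036172]), 'tau': array([-1.27834801e-05, -4.80622530e+01,  2.98535174e+01,  1.94092747e-02,
       -1.64235013e-05,  6.01482895e-06]), 'tcp_pos': array([ 0.16588139, -0.55003909,  0.23042321]), 'orientation': array([-8.90526834e-04,  9.89302779e-01,  1.45873980e-01, -1.55338070e-06]), 'wrist_force': array([-0.19446195,  0.48383025,  0.2806603 ]), 'ft_torque': array([-0.01203296, -0.06264596, -0.02467039]), 'finger_gap': 0.085801574332007}
scene ['pixels', 'depth', 'mtx', 'T', 'shot', 'W'] [[366.4, 0.0, 316.5], [0.0, 366.4, 203.6], [0.0, 0.0, 1.0]] [[-0.841, 0.392, -0.373, 0.124], [-0.541, -0.608, 0.581, 0.692], [0.001, 0.691, 0.723, 0.875], [0.0, 0.0, 0.0, 1.0]]
ref_block [289.9 269.5] 0.49 z0 [ 0.5    0.246 -0.   ] d [0.493 0.254 0.016]
nest [353.7 184.8] 0.84 z0 [ 0.516 -0.157  0.   ] d [ 0.51  -0.145  0.012]
stop_bar [363.2 179.6] 0.58 z0 [ 0
[... 567 characters left out ...]
95], [-1.0, -0.009, -0.005, 0.004], [-0.005, 0.055, 0.998, 1.03], [0.0, 0.0, 0.0, 1.0]]
ref_block [236.2 202.8] 0.61 z0 [0.513 0.244 0.   ] d [0.512 0.239 0.02 ]
nest [384.6 195.3] 0.9 z0 [ 0.53  -0.174  0.   ] d [ 0.53  -0.173  0.009]
stop_bar [380.1 184.1] 0.71 z0 [ 0.562 -0.162  0.   ] d [ 0.562 -0.162  0.003]
plunger_tip [383.6 189.6] 0.42 z0 [ 0.546 -0.172  0.   ] d [ 0.545 -0.168  0.018]
rails_mouth [387.5 208.7] 0.81 z0 [ 0.492 -0.181  0.   ] d [ 0.492 -0.181  0.005]
stamp_ok [256. 155.] 0.59 z0 [0.648 0.188 0.   ] d [0.646 0.186 0.013]
loupe [178.4 218.8] 0.64 z0 [0.469 0.406 0.   ] d [0.47  0.398 0.02 ]
tape_amber [448.1 225.5] 0.96 z0 [ 0.444 -0.35   0.   ] d [ 0.444 -0.349  0.001]
```

View pics/scene0.png

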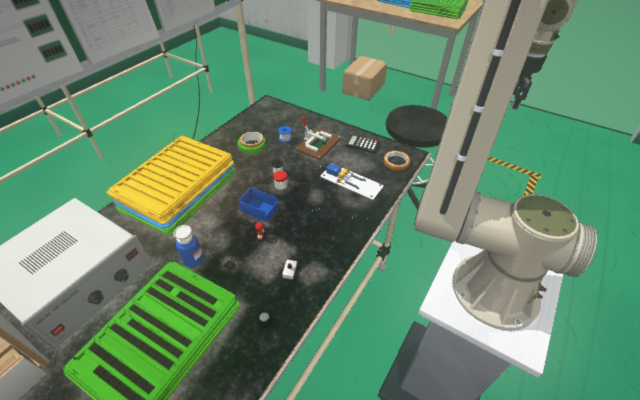

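View pics/top0.png

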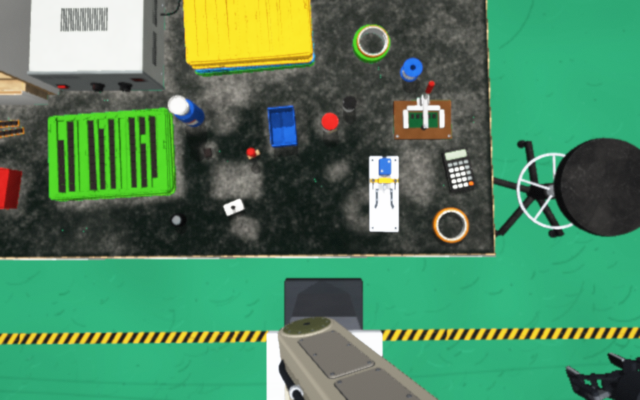

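The top view shows the block at about (234,207) with its knob, and the nest at (383,193) pointing roughly along world +x with the probe away from the robot. The tape is at (450,225), the stamp at (252,153) and the loupe at (177,219). I'll refine the poses with zooms and the wrist camera.

```bash
cat >> h.py <<'E'
def delta(P,yaw=None):
    """cm in present tool axes + yaw turn deg (tool x heading)"""
    T=toolT(); d=T[:3,:3].T@(np.array(P)-T[:3,3])*100
    cur=np.degrees(np.arctan2(T[1,0],T[0,0]))
    print("tool delta cm",np.round(d,2),"heading now",round(cur,2),"tilt",np.round(np.degrees(np.arccos(-T[2,2])),2), "rz" ,None if yaw is None else round(-((yaw-cur+180)%360-180),2))
E
python3 - <<'E'
from h import *
p=shot("wrist","w0.png"); print(np.round(p["tool_from_camera"],3).tolist(),np.round(p["mtx"],1).tolist())
t=shot("top")
c=cv2.resize(t["pixels"][140:260,200:440],None,fx=3.3,fy=3.3,interpolation=cv2.INTER_CUBIC); cv2.imwrite("pics/topz.png",c[:,:,::-1])
delta([0.45,-0.2,0.32],0)
E
```

```text
[[0.001, 0.955, 0.297, 0.075], [1.0, -0.001, -0.001, -0.002], [-0.001, 0.297, -0.955, -0.142], [0.0, 0.0, 0.0, 1.0]] [[317.6, 0.0, 318.8], [0.0, 317.6, 205.9], [0.0, 0.0, 1.0]]
tool delta cm [ 37.31 -25.37  -8.87] heading now 16.78 tilt 0.01 rz 16.78
```

View pics/topz.png

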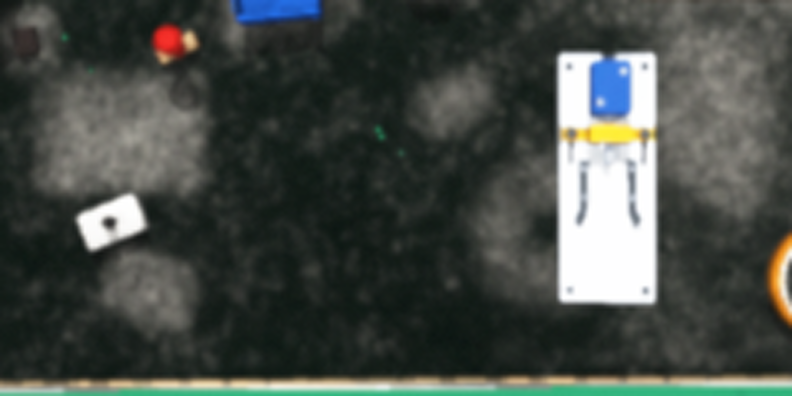

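View pics/w0.png

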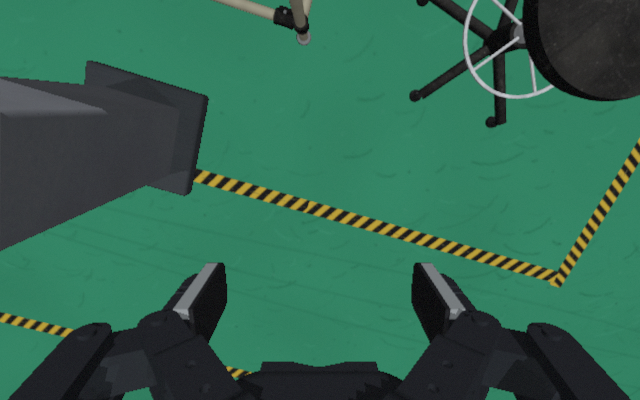

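```bash
python3 -m inch '[[3.7,-2.5,-0.3,0,0,3.4,8.5],[3.7,-2.3,-0.3,0,0,3.4,8.5],[3.9,-2.1,-0.3,0,0,3.4,8.5],[4.0,-1.9,-0.3,0,0,3.4,8.5],[4.1,-1.6,-0.3,0,0,3.4,8.5]]'; python3 -c "
from h import *
delta([0.45,-0.18,0.25],0)"
```

```text
clock: 1.5
tcp_pos: [0.3381, -0.4144, 0.2469]
orientation: [0.0, 1.0, -0.003, 0.0]
wrist_force: [0.4, -1.1, 0.1]
finger_gap: 0.0853
tool delta cm [ 11.02 -23.52  -0.32] heading now -0.39 tilt 0.03 rz -0.39
```

```bash
python3 -m inch '[[2.2,-4.4,0,0,0,0,8.5],[2.2,-4.4,0,0,0,0,8.5],[2.2,-4.4,0,0,0,0,8.5],[2.2,-4.4,0,0,0,0,8.5],[1.5,-4.4,0,0,0,0,8.5]]';python3 -m inch '[[0,0,0,0,0,0,8.5],[0,0,0,0,0,0,8.5]]'; python3 - <<'E'
from h import *
p=shot("wrist","w1.png")
np.savez("w1.npz",**{k:np.array(v) for k,v in p.items()})
for l in ["nest","stop_bar","plunger_tip","rails_mouth"]:
    for r in tip_of(p,l)[:2]:
        z={"nest":0,"stop_bar":.006,"plunger_tip":.015,"rails_mouth":.006}[l]
        print(l,np.round(r["location"],1),round(r["confidence"],2),"z",np.round(at_z(p,r["location"],z),4),"d",np.round(at_depth(p,r["location"]),4))
delta([0.5,.24,.25],0)
E
```

```text
clock: 2.0
tcp_pos: [0.4422, -0.1945, 0.2464]
orientation: [0.0, 1.0, -0.002, 0.0]
wrist_force: [0.6, 0.3, -0.8]
finger_gap: 0.0851
clock: 2.2
tcp_pos: [0.4415, -0.1953, 0.2465]
orientation: [0.0, 1.0, -0.0, 0.0]
wrist_force: [0.7, -1.0, 0.1]
finger_gap: 0.0851
nest [295.6  97.3] 0.93 z [ 0.5274 -0.1677  0.    ] d [ 0.5272 -0.1681  0.005 ]
stop_bar [296.4  58.7] 0.94 z [ 0.5675 -0.1699  0.006 ] d [ 0.5645 -0.1713  0.0284]
plunger_tip [298.1  83. ] 0.43 z [ 0.5419 -0.1718  0.015 ] d [ 0.5425 -0.1713  0.0061]
rails_mouth [295.1 129.6] 0.6 z [ 0.4913 -0.1668  0.006 ] d [ 0.4915 -0.1669  0.0083]
tool delta cm [  5.65 -43.8   -0.39] heading now -0.36 tilt 0.01 rz -0.36
```

View pics/w1.png

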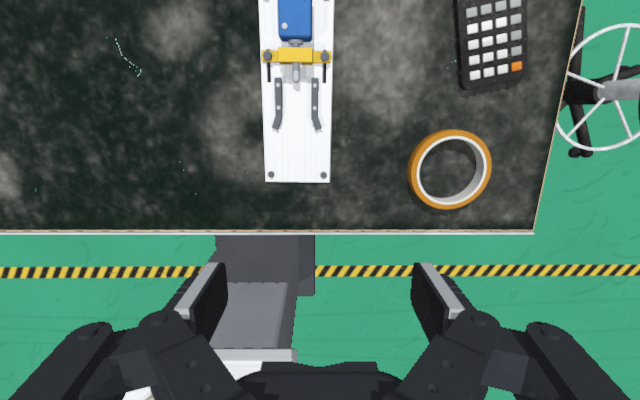

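The picture shows the nest with its bed at columns 262–332 and near end at row 182, the yellow bar at row 56 and the plunger tip near (297,83). I'll fit the bed edges for the axis in both views.

```bash
cat >> h.py <<'E'
def rectfit(p,uv,half,z,thr=150):
    u,v=map(int,uv); g=p["pixels"].astype(int); m=((g.min(-1)>thr)&(g.max(-1)-g.min(-1)<40)).astype(np.uint8)
    k=np.zeros_like(m); a,b,c,d=half; k[max(0,v-b):v+d,max(0,u-a):u+c]=1; m&=k
    n,lab,st,ce=cv2.connectedComponentsWithStats(m); i=1+np.argmax(st[1:,4]); 
    v,u=np.nonzero(lab==i)
    # boundary points at subpixel by contour
    P=np.array([at_z(p,(a,b),z)[:2] for a,b in zip(u,v)],dtype=np.float32)
    return P,cv2.minAreaRect(P*1000)
E
python3 - <<'E'
from h import *
w=dict(np.load("w1.npz")); 
P,r=rectfit(w,(297,120),(50,50,50,80),.006,130); print("wrist",r,len(P))
def axis(P,xs):
    # left/right edges per x slice
    o=[]
    for x in xs:
        s=P[np.abs(P[:,0]-x)<.002]; 
        if len(s)>5: o.append((x,s[:,1].min(),s[:,1].max()))
    o=np.array(o); mid=(o[:,1]+o[:,2])/2
    f=np.polyfit(o[:,0],mid,1); print("slope deg",np.degrees(np.arctan(f[0])),"y at .53",np.polyval(f,.53),"width",(o[:,2]-o[:,1]).mean(),"xmin",P[:,0].min(),"xmax",P[:,0].max(), [np.degrees(np.arctan(np.polyfit(o[:,0],o[:,k],1)[0])) for k in(1,2)])
axis(P,np.arange(.435,.53,.004))
t=shot("top")
P,r=rectfit(t,(384,193),(22,45,22,45),.006,130); print("top",r,len(P)); axis(P,np.arange(.44,.62,.004))
E
```

```text
wrist ((492.39886474609375, -168.73785400390625), (80.5014877319336, 128.2779083251953), 89.24747467041016) 7042
slope deg -0.7662717928508809 y at .53 -0.16920911218458107 width 0.079429949944218 xmin 0.42831445 xmax 0.55601037 [np.float64(-0.7477083801888373), np.float64(-0.7848350446317077)]
top ((498.5653076171875, -169.46241760253906), (81.13722229003906, 136.5816650390625), 89.05781555175781) 1401
slope deg -1.0681932215122074 y at .53 -0.1699084270946255 width 0.08090290101245046 xmin 0.4305171 xmax 0.567514 [np.float64(-1.1892170634967452), np.float64(-0.9471598458534755)]
```

```bash
python3 -m inch '[[0.5,-4.8,0,0,0,0,8.5],[0.5,-4.8,0,0,0,0,8.5],[0.5,-4.8,0,0,0,0,8.5],[0.5,-4.8,0,0,0,0,8.5],[0.5,-4.8,0,0,0,0,8.5]]';python3 -m inch '[[0,-4.8,0,0,0,0,8.5],[0,-4.8,0,0,0,0,8.5],[0,-4.8,0,0,0,0,8.5],[0,-4.8,0,0,0,0,8.5],[0,0,0,0,0,0,8.5]]';python3 -m inch '[[0,0,0,0,0,0,8.5],[0,0,0,0,0,0,8.5]]'; python3 - <<'E'
from h import *
p=shot("wrist","w2.png")
np.savez("w2.npz",**{k:np.array(v) for k,v in p.items()})
for r in tip_of(p,"ref_block")[:2]:
    print(np.round(r["location"],1),round(r["confidence"],2),np.round(at_z(p,r["location"],0),4),np.round(at_depth(p,r["location"]),4))
E
```

```text
clock: 3.0
tcp_pos: [0.4672, 0.0444, 0.2464]
orientation: [0.0, 1.0, -0.003, 0.0]
wrist_force: [1.4, 0.3, 0.7]
finger_gap: 0.0851
clock: 3.5
tcp_pos: [0.4674, 0.152, 0.2502]
orientation: [-0.034, 0.998, 0.055, -0.002]
wrist_force: [0.3, -0.5, 0.8]
finger_gap: 0.0849
clock: 3.7
tcp_pos: [0.4672, 0.1502, 0.2499]
orientation: [-0.033, 0.998, 0.054, -0.002]
wrist_force: [-0.4, 0.2, 0.1]
finger_gap: 0.0852
[255.1 131.5] 0.77 [0.5029 0.2502 0.    ] [0.5046 0.246  0.0166]
```

View pics/w2.png

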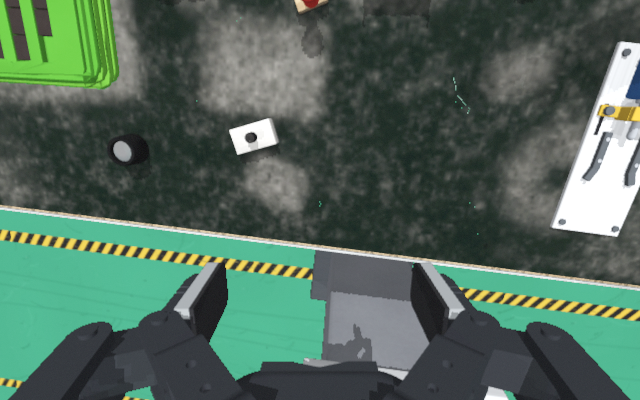

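The picture shows the block at (253,137), the loupe at (128,150) and the nest at the right edge. Joint 6 is at its limit here, so I'll turn to a heading along the block's long axis and look from closer.

```bash
cat >> h.py <<'E'
def plan(P,yaw,n):
    T=toolT(); c,s=np.cos(np.radians(yaw)),np.sin(np.radians(yaw))
    G=np.array([[c,s,0],[s,-c,0],[0,0,-1.]])
    rv=R.from_matrix(T[:3,:3].T@G).as_rotvec()/n; Rc=T[:3,:3]; st=(np.array(P)-T[:3,3])/n
    print("total rv deg",np.round(np.degrees(rv)*n,2),"per row",np.round(np.degrees(rv),2))
    for i in range(n):
        print(np.round(Rc.T@st*100,2).tolist()); Rc=Rc@R.from_rotvec(rv).as_matrix()
E
python3 - <<'E'
from h import *
w=dict(np.load("w2.npz"))
for thr in (130,170,200):
    P,r=rectfit(w,(253,137),(35,30,35,30),.018,thr); print(thr,r,len(P))
t=shot("top"); P,r=rectfit(t,(234,207),(20,20,20,20),.018,130); print("top",r,len(P))
plan([0.515,.235,.25],110,14)
E
```

```text
130 ((499.1719665527344, 247.49191284179688), (30.870189666748047, 52.8704948425293), 21.84191131591797) 1094
170 ((498.90167236328125, 248.2892608642578), (30.23578643798828, 50.72145080566406), 21.741491317749023) 1011
200 ((498.9362487792969, 248.6516571044922), (29.65294647216797, 49.97018814086914), 21.74405860900879) 958
top ((502.95062255859375, 292.55389404296875), (107.81666564941406, 16.65674591064453), 0.3387635350227356) 184
total rv deg [  -2.77   -3.41 -103.8 ] per row [-0.2  -0.24 -7.41]
[0.4, -0.56, 0.04]
[0.47, -0.51, 0.03]
[0.54, -0.44, 0.03]
[0.59, -0.37, 0.03]
[0.63, -0.29, 0.02]
[0.66, -0.21, 0.02]
[0.68, -0.12, 0.02]
[0.69, -0.03, 0.01]
[0.69, 0.06, 0.01]
[0.68, 0.15, 0.01]
[0.65, 0.24, 0.0]
[0.62, 0.32, 0.0]
[0.57, 0.4, 0.0]
[0.52, 0.47, 0.0]
```

```bash
python3 - <<'E'
from h import *
plan([0.52,.195,.18],112,13)
E
```

```text
total rv deg [  -2.72   -3.47 -105.8 ] per row [-0.21 -0.27 -8.14]
[0.44, -0.26, 0.56]
[0.48, -0.2, 0.55]
[0.5, -0.13, 0.55]
[0.52, -0.06, 0.55]
[0.52, 0.01, 0.55]
[0.52, 0.09, 0.54]
[0.51, 0.16, 0.54]
[0.48, 0.22, 0.54]
[0.45, 0.29, 0.54]
[0.4, 0.35, 0.54]
[0.35, 0.4, 0.54]
[0.3, 0.44, 0.54]
[0.23, 0.48, 0.54]
```

```bash
python3 -m inch '[[0.44,-0.26,0.55,-0.21,-0.27,-8.14,8.5],[0.48,-0.2,0.55,-0.21,-0.27,-8.14,8.5],[0.5,-0.13,0.55,-0.21,-0.27,-8.14,8.5],[0.52,-0.06,0.55,-0.21,-0.27,-8.14,8.5],[0.52,0.01,0.55,-0.21,-0.27,-8.14,8.5]]'; python3 -m inch '[[0.52,0.09,0.54,-0.21,-0.27,-8.14,8.5],[0.51,0.16,0.54,-0.21,-0.27,-8.14,8.5],[0.48,0.22,0.54,-0.21,-0.27,-8.14,8.5],[0.45,0.29,0.54,-0.21,-0.27,-8.14,8.5],[0.4,0.35,0.54,-0.21,-0.27,-8.14,8.5]]'; python3 -m inch '[[0.35,0.4,0.54,-0.21,-0.27,-8.14,8.5],[0.3,0.44,0.54,-0.21,-0.27,-8.14,8.5],[0.23,0.48,0.54,-0.21,-0.27,-8.14,8.5],[0,0,0,0,0,0,8.5],[0,0,0,0,0,0,8.5]]'
python3 - <<'E'
from h import *
p=shot("wrist","w3.png"); np.savez("w3.npz",**{k:np.array(v) for k,v in p.items()})
r=silhouettes(p,"ref_block"); print([(np.round(x["location"]),x["confidence"],x["mask"].sum()) for x in r[:2]])
if r:
    u=r[0]["location"]
    for thr in (130,170,200):
        P,q=rectfit(p,u,(60,60,60,60),.018,thr); print(thr,q,len(P))
c=cloud(p); m=r[0]["mask"]; print("heights",np.nanpercentile(c[m][:,2],[5,25,50,75,95]))
print(toolT())
plan([.499,.248,.05],112,1)
E
```

```text
clock: 4.35
tcp_pos: [0.4876, 0.1681, 0.223]
orientation: [-0.022, 0.916, 0.401, -0.002]
wrist_force: [0.3, -0.5, 0.1]
finger_gap: 0.0849
clock: 4.85
tcp_pos: [0.5079, 0.1852, 0.196]
orientation: [-0.009, 0.719, 0.694, -0.001]
wrist_force: [-0.1, 0.9, 0.7]
finger_gap: 0.0849
clock: 5.35
tcp_pos: [0.5197, 0.1955, 0.18]
orientation: [-0.0, 0.56, 0.829, -0.0]
wrist_force: [-0.5, -0.2, 0.8]
finger_gap: 0.0853
[(array([321., 124.]), 0.88, np.int64(1764))]
130 ((518.6432495117188, 252.96861267089844), (72.45649719238281, 99.4769287109375), 25.22235679626465) 5092
170 ((498.7300109863281, 249.1114044189453), (30.517549514770508, 49.97801208496094), 21.936277389526367) 1701
200 ((498.7739562988281, 249.1660919189453), (30.026031494140625, 50.25237274169922), 21.1472225189209) 1652
heights [0.01648952 0.01717551 0.01774592 0.01830202 0.03113642]
[[-3.73833189e-01  9.27495945e-01  1.36519001e-04  5.19853741e-01]
 [ 9.27495915e-01  3.73833212e-01 -2.39702378e-04  1.95574794e-01]
 [-2.73358320e-04  3.70121113e-05 -9.99999962e-01  1.80360166e-01]
 [ 0.00000000e+00  0.00000000e+00  0.00000000e+00  1.00000000e+00]]
total rv deg [ 0.    0.02 -0.05] per row [ 0.    0.02 -0.05]
[5.65, 0.03, 13.03]
```

View pics/w3.png

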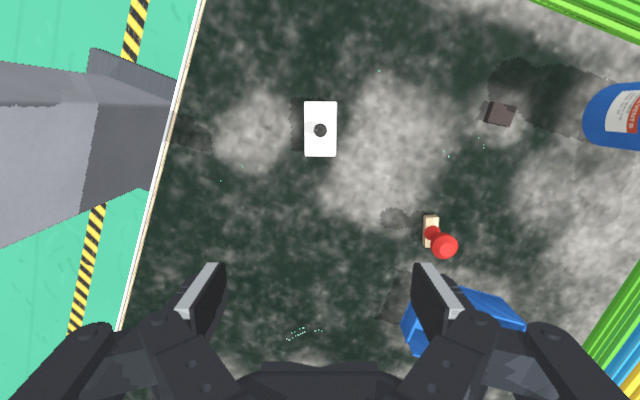

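The block at (320,128) reads (0.4988, 0.2490) from here, against (0.4990, 0.2485) from the previous place. Its top is 17.7 mm high and its long axis is at 111.6°, so I'll go down to grasp it.

```bash
python3 -m inch '[[1.43,0.01,3.1,0,0,0.4,8.5],[1.43,0.01,3.1,0,0,0,8.0],[1.43,0.01,3.1,0,0,0,7.0],[1.43,0.01,3.1,0,0,0,6.0],[0,0,0,0,0,0,5.5]]'; python3 -m inch '[[0,0,1.3,0,0,0,5.2],[0,0,1.3,0,0,0,5.2],[0,0,1.2,0,0,0,5.2],[0,0,0.9,0,0,0,5.2],[0,0,0,0,0,0,5.2]]'; python3 - <<'E'
from h import *
p=shot("wrist","w4.png"); print(toolT()[:3,3])
delta([.4988,.2489,.009],111.6)
E
```

```text
clock: 5.95
tcp_pos: [0.495, 0.249, 0.0524]
orientation: [-0.002, 0.561, 0.828, -0.003]
wrist_force: [-1.1, -0.1, 0.3]
finger_gap: 0.0549
clock: 6.45
tcp_pos: [0.4982, 0.2485, 0.0078]
orientation: [-0.001, 0.562, 0.827, -0.001]
wrist_force: [-0.5, -0.5, 0.2]
finger_gap: 0.0518
[0.49854548 0.24869832 0.00843193]
tool delta cm [ 0.01  0.03 -0.06] heading now 111.68 tilt 0.08 rz 0.08
```

View pics/w4.png

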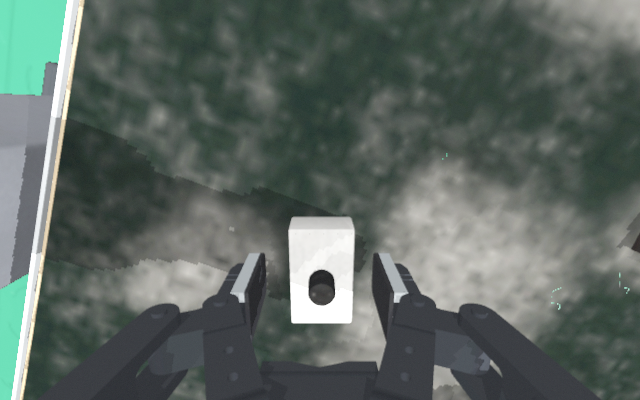

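The block at (321,270) lies between the pads with room on both sides. I'll close, then lift.

```bash
python3 -m inch '[[0,0,0,0,0,0,2.0],[0,0,0,0,0,0,2.0],[0,0,0,0,0,0,2.0],[0,0,0,0,0,0,2.0],[0,0,0,0,0,0,2.0]]' 80; python3 -m inch '[[0,0,0,0,0,0,2.0],[0,0,-0.5,0,0,0,2.0],[0,0,-1.5,0,0,0,2.0],[0,0,-2.5,0,0,0,2.0],[0,0,-2.5,0,0,0,2.0]]'; python3 - <<'E'
from h import *
p=shot("wrist","w5.png"); print(get_state()["finger_gap"])
n=14
plan([0.42,-.165,.10],-0.9,14)
E
```

```text
clock: 7.0
tcp_pos: [0.4995, 0.2493, 0.01]
orientation: [0.001, 0.561, 0.828, 0.0]
wrist_force: [-0.8, -0.5, 6.4]
finger_gap: 0.0273
clock: 7.5
tcp_pos: [0.498, 0.2489, 0.079]
orientation: [-0.001, 0.561, 0.828, -0.001]
wrist_force: [0.0, 0.2, -3.3]
finger_gap: 0.0272
0.027093234684825655
total rv deg [  0.19  -0.24 112.63] per row [ 0.01 -0.02  8.04]
[-2.54, -1.63, -0.12]
[-2.74, -1.26, -0.12]
[-2.89, -0.86, -0.12]
[-2.99, -0.45, -0.12]
[-3.02, -0.03, -0.12]
[-2.99, 0.39, -0.12]
[-2.91, 0.81, -0.12]
[-2.77, 1.21, -0.12]
[-2.57, 1.58, -0.12]
[-2.32, 1.93, -0.12]
[-2.03, 2.23, -0.12]
[-1.7, 2.5, -0.12]
[-1.33, 2.71, -0.12]
[-0.94, 2.87, -0.12]
```

View pics/w5.png

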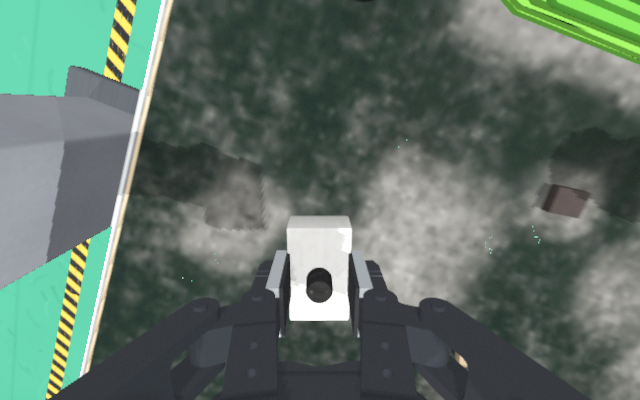

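The block is held, with the gap at 27 mm, straddled evenly around the knob at (319,285). Next I'll carry it above the nest's open end.

```bash
python3 - <<'E'
from h import *
plan([0.463,-.168,.10],-0.9,14)
E
```

```text
total rv deg [  0.19  -0.24 112.63] per row [ 0.01 -0.02  8.04]
[-2.67, -1.35, -0.12]
[-2.84, -0.97, -0.12]
[-2.94, -0.56, -0.12]
[-2.99, -0.14, -0.12]
[-2.98, 0.28, -0.12]
[-2.92, 0.69, -0.12]
[-2.79, 1.09, -0.12]
[-2.61, 1.47, -0.12]
[-2.38, 1.82, -0.12]
[-2.1, 2.14, -0.12]
[-1.78, 2.41, -0.12]
[-1.42, 2.64, -0.12]
[-1.04, 2.81, -0.12]
[-0.64, 2.93, -0.12]
```

```bash
python3 -m inch '[[-2.67,-1.35,-0.12,0.01,-0.02,8.04,2.0],[-2.84,-0.97,-0.12,0.01,-0.02,8.04,2.0],[-2.94,-0.56,-0.12,0.01,-0.02,8.04,2.0],[-2.99,-0.14,-0.12,0.01,-0.02,8.04,2.0],[-2.98,0.28,-0.12,0.01,-0.02,8.04,2.0]]'; python3 -m inch '[[-2.92,0.69,-0.12,0.01,-0.02,8.04,2.0],[-2.79,1.09,-0.12,0.01,-0.02,8.04,2.0],[-2.61,1.47,-0.12,0.01,-0.02,8.04,2.0],[-2.38,1.82,-0.12,0.01,-0.02,8.04,2.0],[-2.1,2.14,-0.12,0.01,-0.02,8.04,2.0]]'; python3 -m inch '[[-1.78,2.41,-0.12,0.01,-0.02,8.04,2.0],[-1.42,2.64,-0.12,0.01,-0.02,8.04,2.0],[-1.04,2.81,-0.12,0.01,-0.02,8.04,2.0],[-0.64,2.93,-0.12,0.01,-0.02,8.04,2.0],[0,0,0,0,0,0,2.0]]'; python3 -m inch '[[0,0,0,0,0,0,2.0],[0,0,0,0,0,0,2.0]]'
python3 - <<'E'
from h import *
p=shot("wrist","w6.png"); np.savez("w6.npz",**{k:np.array(v) for k,v in p.items()})
print(toolT()); delta([0.463,-.168,.1],-.9); print(get_state()["wrist_force"],get_state()["finger_gap"])
for l in ["nest","stop_bar","plunger_tip","rails_mouth"]:
    for r in tip_of(p,l)[:2]:
        z={"nest":0,"stop_bar":.006,"plunger_tip":.015,"rails_mouth":.006}[l]
        print(l,np.round(r["location"],1),round(r["confidence"],2),"z",np.round(at_z(p,r["location"],z),4))
E
```

```text
clock: 8.05
tcp_pos: [0.4849, 0.099, 0.0846]
orientation: [0.0, 0.813, 0.582, -0.001]
wrist_force: [0.9, 1.0, -2.2]
finger_gap: 0.0273
clock: 8.55
tcp_pos: [0.4715, -0.0502, 0.091]
orientation: [0.001, 0.964, 0.267, -0.002]
wrist_force: [1.1, 0.1, -2.8]
finger_gap: 0.0274
clock: 9.05
tcp_pos: [0.4617, -0.1719, 0.0965]
orientation: [0.002, 1.0, -0.011, -0.002]
wrist_force: [-0.7, 0.7, -1.8]
finger_gap: 0.0275
clock: 9.25
tcp_pos: [0.4609, -0.1676, 0.0962]
orientation: [0.001, 1.0, -0.007, -0.003]
wrist_force: [0.7, 0.2, -3.3]
finger_gap: 0.0273
[[ 0.99990525 -0.01285593 -0.00492183  0.46107817]
 [-0.01286413 -0.99991591 -0.00163714 -0.16749343]
 [-0.00490037  0.0017003  -0.99998655  0.09631096]
 [ 0.          0.          0.          1.        ]]
tool delta cm [ 0.19  0.05 -0.37] heading now -0.74 tilt 0.3 rz 0.16
[ 0.40677757 -0.1712529  -2.9163959 ] 0.027259077360156352
nest [319.3 117.2] 0.74 z [ 0.5284 -0.168   0.    ]
stop_bar [321.4  55.1] 0.7 z [ 0.5684 -0.1698  0.006 ]
plunger_tip [323.   98.5] 0.67 z [ 0.5408 -0.1705  0.015 ]
rails_mouth [316.1 167.4] 0.88 z [ 0.4929 -0.1652  0.006 ]
```

View pics/w6.png

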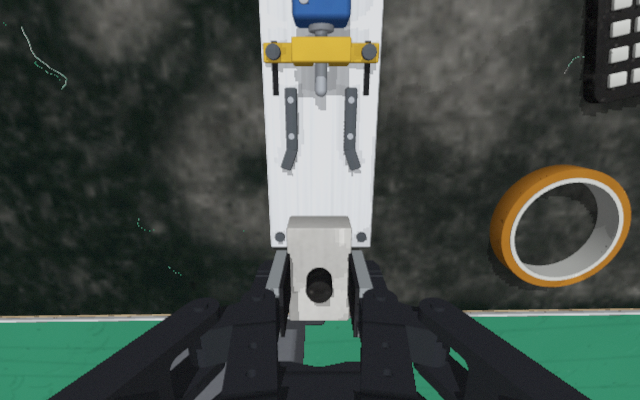

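The picture shows the held block with its knob at (319,285), rail mouths at (289,167) and (352,167), the plunger tip at (321,93) and the stop bar at row 52. I'll fit the midline from this view before lowering.

```bash
python3 - <<'E'
from h import *
w=dict(np.load("w6.npz"))
g=cv2.resize(w["pixels"][30:330,230:410],None,fx=2,fy=2,interpolation=cv2.INTER_CUBIC); cv2.imwrite("pics/w6z.png",g[:,:,::-1])
# bed outer edges per row (white to dark), z=.006
L=[];Rr=[]
gray=w["pixels"].astype(int).min(-1)
for v in range(100,235,3):
    row=gray[v].astype(float); d=np.diff(cv2.GaussianBlur(row[None],(5,1),1)[0])
    a=245+np.argmax(d[245:285]); b=355+np.argmin(d[355:395])
    L.append(at_z(w,(a+.5,v),.006)); Rr.append(at_z(w,(b+.5,v),.006))
L=np.array(L);Rr=np.array(Rr)
def rob(A):
    from scipy.optimize import least_squares
    return least_squares(lambda k:A[:,1]-k[0]-k[1]*(A[:,0]-.53),[-.17,0],loss="soft_l1",f_scale=.0005).x
a,b=rob(L),rob(Rr); print(a,b,"mid",(a+b)/2,"yaw",np.degrees(np.arctan((a+b)[1]/2)),"width",a[0]-b[0])
# knob centre in tool frame
T=toolT()
P,r=rectfit(w,(319,285),(45,75,45,50),T[2,3]+.009,130); print(r,T[:3,3])
plan([0.463,-.168,.10],-0.9,1)
E
```

```text
[-0.1290393  -0.01359492] [-0.20842126 -0.01388765] mid [-0.16873028 -0.01374128] yaw -0.7872680388208579 width 0.07938196183452231
((464.08514404296875, -166.43710327148438), (40.5607795715332, 57.19552993774414), 89.24488830566406) [ 0.46147713 -0.16775964  0.09665388]
total rv deg [0.14 0.24 0.15] per row [0.14 0.24 0.15]
[0.15, 0.02, -0.34]
```

View pics/w6z.png

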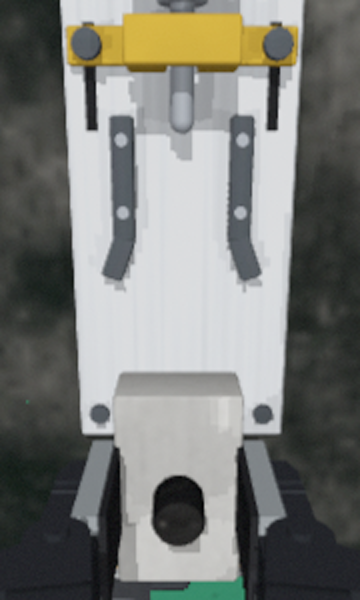

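```bash
python3 -m inch '[[0.15,0.15,0.5,0.14,0.24,0.05,2.0],[0,0,2.5,0,0,0,2.0],[0,0,2.2,0,0,0,2.0],[0,0,1.3,0,0,0,2.0],[0,0,0.7,0,0,0,2.0]]';python3 -m inch '[[0,0,0,0,0,0,2.0],[0,0,0,0,0,0,2.0]]'
python3 - <<'E'
from h import *
p=shot("wrist","w7.png"); np.savez("w7.npz",**{k:np.array(v) for k,v in p.items()})
s=get_state();print(s["wrist_force"],s["tcp_pos"]); plan([0.463,-.1692,.018],-.8,1)
g=cv2.resize(p["pixels"][0:340,220:420],None,fx=1.75,fy=1.75,interpolation=cv2.INTER_CUBIC); cv2.imwrite("pics/w7z.png",g[:,:,::-1])
E
```

```text
clock: 10.0
tcp_pos: [0.462, -0.1695, 0.0231]
orientation: [-0.001, 1.0, -0.008, -0.001]
wrist_force: [0.0, -0.7, -2.5]
finger_gap: 0.0275
clock: 10.2
tcp_pos: [0.4633, -0.1703, 0.0251]
orientation: [0.0, 1.0, -0.008, 0.0]
wrist_force: [0.0, 0.4, -2.6]
finger_gap: 0.0277
[-1.25617704 -0.11065661 -2.65987835] [ 0.46361587 -0.17047631  0.02542942]
total rv deg [ 0.04 -0.08 -0.09] per row [ 0.04 -0.08 -0.09]
[-0.06, -0.13, 0.74]
```

View pics/w7z.png

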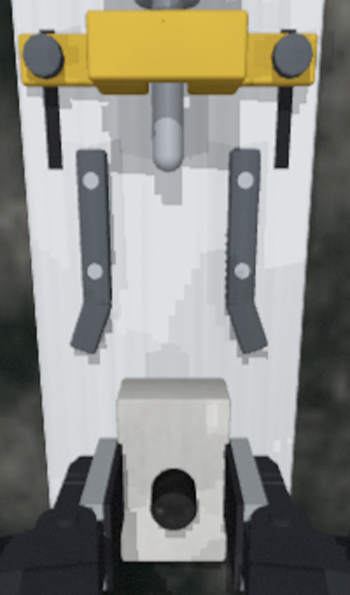

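Rails' midline is at zoom column 169.5 and the block's at 174, so the block is about 1.2 mm too far to the right. That agrees with the pose error, so I'll correct it and feel down to the bed.

```bash
python3 -m inch '[[0,-0.12,0.4,0.04,-0.08,-0.09,2.0],[0,0,0.3,0,0,0,2.0],[0,0,0.1,0,0,0,2.0],[0,0,0,0,0,0,2.0]]';python3 -m inch '[[0,0,0.1,0,0,0,2.0],[0,0,0,0,0,0,2.0]]'; python3 -m inch '[[0,0,0.1,0,0,0,2.0],[0,0,0,0,0,0,2.0]]'
```

```text
clock: 10.65
tcp_pos: [0.4628, -0.1688, 0.0166]
orientation: [-0.0, 1.0, -0.007, -0.001]
wrist_force: [0.1, 0.4, -2.1]
finger_gap: 0.0275
clock: 10.85
tcp_pos: [0.463, -0.169, 0.0161]
orientation: [-0.0, 1.0, -0.007, -0.0]
wrist_force: [-0.9, 0.3, 1.7]
finger_gap: 0.0275
clock: 11.05
tcp_pos: [0.463, -0.169, 0.016]
orientation: [-0.0, 1.0, -0.007, -0.0]
wrist_force: [-3.5, 2.4, 11.3]
finger_gap: 0.0271
```

Contact with the bed is at TCP z = 16 mm. I'll ease the pressure a little and slide into the rails.

```bash
python3 -m inch '[[0,0,-0.08,0,0,0,2.0],[0,0,0,0,0,0,2.0]]'; python3 -m inch '[[0.5,0,0,0,0,0,2.0],[0.5,0,0,0,0,0,2.0],[0.5,0,0,0,0,0,2.0],[0,0,0,0,0,0,2.0]]'; 
python3 - <<'E'
from h import *
p=shot("wrist","w8.png")
s=get_state();print(s["wrist_force"],s["tcp_pos"]); delta([0.478,-.1694,.016],-.8)
g=cv2.resize(p["pixels"][0:340,220:420],None,fx=1.75,fy=1.75,interpolation=cv2.INTER_CUBIC); cv2.imwrite("pics/w8z.png",g[:,:,::-1])
E
```

```text
clock: 11.25
tcp_pos: [0.4631, -0.169, 0.016]
orientation: [-0.0, 1.0, -0.007, -0.0]
wrist_force: [-1.5, 1.8, 4.8]
finger_gap: 0.0275
clock: 11.65
tcp_pos: [0.4778, -0.1694, 0.016]
orientation: [0.0, 1.0, -0.007, -0.001]
wrist_force: [-3.0, -0.4, 7.6]
finger_gap: 0.0275
[-3.4232803   0.22135435  7.69421435] [ 0.47783852 -0.16946299  0.01600238]
tool delta cm [ 0.02 -0.01  0.  ] heading now -0.82 tilt 0.1 rz -0.02
```

View pics/w8z.png

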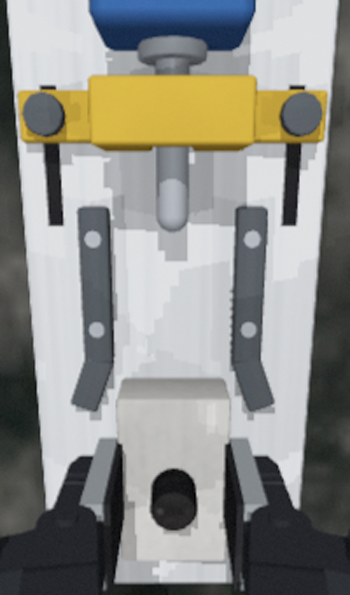

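The block, centred at zoom column 174, is in line with the rails at 112 and 236 and with the plunger at 173, entering the mouth. I'll advance further.

```bash
python3 -m inch '[[0.5,0,0,0,0,0,2.0],[0.5,0,0,0,0,0,2.0],[0,0,0,0,0,0,2.0]]'; python3 -m inch '[[0.4,0,0,0,0,0,2.0],[0.4,0,0,0,0,0,2.0],[0.4,0,0,0,0,0,2.0],[0.4,0,0,0,0,0,2.0],[0,0,0,0,0,0,2.0]]'; python3 - <<'E'
from h import *
s=get_state();print(s["wrist_force"],s["ft_torque"],s["tcp_pos"]); delta([0.504,-.1697,.016],-.8)
E
```

```text
clock: 12.0
tcp_pos: [0.4879, -0.1696, 0.016]
orientation: [0.0, 1.0, -0.007, -0.001]
wrist_force: [-2.0, 0.9, 6.2]
finger_gap: 0.0276
clock: 12.5
tcp_pos: [0.5036, -0.1698, 0.016]
orientation: [0.0, 1.0, -0.007, -0.001]
wrist_force: [-4.1, -0.1, 7.3]
finger_gap: 0.0275
[-4.12604876 -0.14800052  7.29969365] [ 0.04833865  0.897625   -0.04229446] [ 0.50359088 -0.16979352  0.01599429]
tool delta cm [ 0.04 -0.01 -0.  ] heading now -0.82 tilt 0.13 rz -0.02
```

```bash
for i in 1; do :; done; python3 -m inch '[[0.3,0,0,0,0,0,2.0],[0.3,0,0,0,0,0,2.0],[0.3,0,0,0,0,0,2.0],[0,0,0,0,0,0,2.0]]'; python3 -m inch '[[0.3,0,0,0,0,0,2.0],[0.3,0,0,0,0,0,2.0],[0,0,0,0,0,0,2.0]]';python3 -m inch '[[0.3,0,0,0,0,0,2.0],[0.3,0,0,0,0,0,2.0],[0,0,0,0,0,0,2.0]]';  python3 - <<'E'
from h import *
p=shot("wrist","w9.png")
s=get_state();print(s["wrist_force"],s["ft_torque"],s["tcp_pos"])
g=cv2.resize(p["pixels"][0:340,220:420],None,fx=1.75,fy=1.75,interpolation=cv2.INTER_CUBIC); cv2.imwrite("pics/w9z.png",g[:,:,::-1])
E
```

```text
clock: 12.9
tcp_pos: [0.5123, -0.1699, 0.016]
orientation: [0.0, 1.0, -0.007, -0.001]
wrist_force: [-5.1, -0.6, 8.2]
finger_gap: 0.0275
clock: 13.2
tcp_pos: [0.5183, -0.17, 0.016]
orientation: [0.0, 1.0, -0.007, -0.001]
wrist_force: [-5.1, 0.3, 8.1]
finger_gap: 0.0272
clock: 13.5
tcp_pos: [0.5218, -0.1699, 0.016]
orientation: [0.0, 1.0, -0.007, -0.004]
wrist_force: [-11.1, -0.6, 15.4]
finger_gap: 0.0275
[-10.89495775  -0.104633    14.95501754] [-0.04861065  2.39101387 -0.01254959] [ 0.52185986 -0.16991963  0.01598464]
```

View pics/w9z.png

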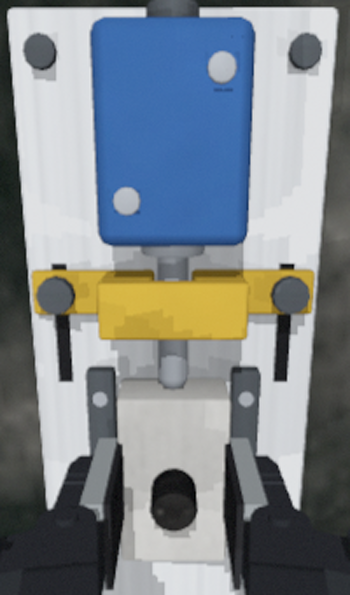

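The plunger tip at (174,385) now touches the block, and the x force rose from 5 to 11 N. I'll carry on in small steps with slightly less downward pressure.

```bash
python3 -m inch '[[0.15,0,-0.06,0,0,0,2.0],[0.15,0,0,0,0,0,2.0],[0,0,0,0,0,0,2.0]]'; python3 -m inch '[[0.15,0,0,0,0,0,2.0],[0.15,0,0,0,0,0,2.0],[0,0,0,0,0,0,2.0]]';python3 -m inch '[[0.15,0,0,0,0,0,2.0],[0.15,0,0,0,0,0,2.0],[0,0,0,0,0,0,2.0]]';  python3 - <<'E'
from h import *
s=get_state();print(s["wrist_force"],s["ft_torque"],s["tcp_pos"]); plan(s["tcp_pos"],-.8,1)
E
```

```text
clock: 13.85
tcp_pos: [0.5247, -0.1699, 0.016]
orientation: [0.0, 1.0, -0.008, -0.004]
wrist_force: [-10.2, -0.6, 10.0]
finger_gap: 0.0271
clock: 14.15
tcp_pos: [0.5272, -0.1699, 0.016]
orientation: [0.0, 1.0, -0.008, -0.004]
wrist_force: [-11.9, -1.0, 11.6]
finger_gap: 0.0276
clock: 14.45
tcp_pos: [0.5297, -0.1699, 0.016]
orientation: [0.0, 1.0, -0.008, -0.005]
wrist_force: [-13.3, -1.1, 13.1]
finger_gap: 0.0273
[-13.2916011   -1.09134165  13.06599875] [-2.46190568e-01  2.60548493e+00 -9.53722038e-04] [ 0.52970458 -0.16993722  0.01598602]
total rv deg [ 0.01  0.53 -0.07] per row [ 0.01  0.53 -0.07]
[0.0, 0.0, 0.0]
```

```bash
python3 -m inch '[[0.1,0,-0.05,0,0,0,2.0],[0.1,0,0,0,0,0,2.0],[0,0,0,0,0,0,2.0]]'; python3 -m inch '[[0.1,0,0,0,0,0,2.0],[0,0,0,0,0,0,2.0]]';python3 -m inch '[[0.1,0,0,0,0,0,2.0],[0,0,0,0,0,0,2.0]]';  python3 - <<'E'
from h import *
p=shot("wrist","w10.png")
s=get_state();print(s["wrist_force"],s["ft_torque"],s["tcp_pos"]); plan(s["tcp_pos"],-.8,1)
g=cv2.resize(p["pixels"][90:340,240:400],None,fx=2.4,fy=2.4,interpolation=cv2.INTER_CUBIC); cv2.imwrite("pics/w10z.png",g[:,:,::-1])
E
```

```text
clock: 14.75
tcp_pos: [0.5319, -0.17, 0.016]
orientation: [-0.0, 1.0, -0.008, -0.005]
wrist_force: [-11.1, -1.0, 8.7]
finger_gap: 0.0273
clock: 14.95
tcp_pos: [0.5326, -0.1699, 0.016]
orientation: [-0.0, 1.0, -0.008, -0.005]
wrist_force: [-12.0, -1.1, 8.8]
finger_gap: 0.0272
clock: 15.15
tcp_pos: [0.5334, -0.17, 0.016]
orientation: [0.0, 1.0, -0.008, -0.005]
wrist_force: [-12.3, -2.2, 9.4]
finger_gap: 0.0274
[-12.56338624  -1.4196727    7.94846672] [-0.36444976  2.49150046  0.0265944 ] [ 0.53343811 -0.16998442  0.01601651]
total rv deg [ 0.01  0.56 -0.08] per row [ 0.01  0.56 -0.08]
[0.0, 0.0, 0.0]
```

View pics/w10z.png

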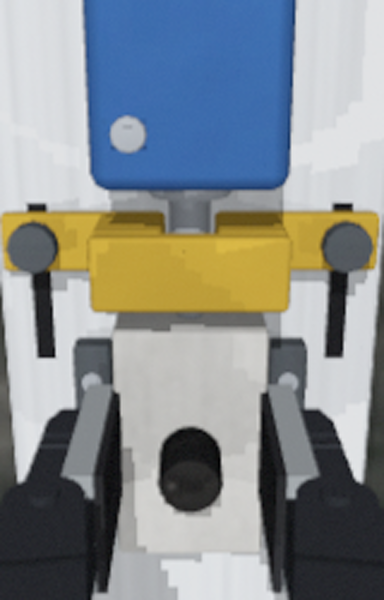

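The block front is now near the bar, with a small dark gap at zoom row 318 and no stop contact yet. I'll continue in 0.5–1 mm steps.

```bash
for k in 1; do :; done; python3 -m inch '[[0.1,0,0,0,0,0,2.0],[0,0,0,0,0,0,2.0]]'; python3 -m inch '[[0.1,0,0,0,0,0,2.0],[0,0,0,0,0,0,2.0]]';python3 -m inch '[[0.1,0,0,0,0,0,2.0],[0,0,0,0,0,0,2.0]]'
```

```text
clock: 15.4
tcp_pos: [0.5343, -0.17, 0.016]
orientation: [0.0, 1.0, -0.008, -0.005]
wrist_force: [-13.2, -1.6, 11.2]
finger_gap: 0.0271
clock: 15.6
tcp_pos: [0.5351, -0.17, 0.016]
orientation: [-0.0, 1.0, -0.008, -0.005]
wrist_force: [-13.5, -2.7, 10.0]
finger_gap: 0.027
clock: 15.8
tcp_pos: [0.536, -0.17, 0.016]
orientation: [0.0, 1.0, -0.008, -0.005]
wrist_force: [-14.4, -1.7, 11.3]
finger_gap: 0.0273
```

```bash
python3 -m inch '[[0.08,0,0,0,0,0,2.0],[0,0,0,0,0,0,2.0]]'; python3 -m inch '[[0.08,0,0,0,0,0,2.0],[0,0,0,0,0,0,2.0]]';python3 -m inch '[[0.08,0,0,0,0,0,2.0],[0,0,0,0,0,0,2.0]]'; python3 - <<'E'
from h import *
p=shot("wrist","w11.png")
s=get_state();print(s["wrist_force"],s["ft_torque"],s["tcp_pos"])
g=cv2.resize(p["pixels"][90:340,240:400],None,fx=2.4,fy=2.4,interpolation=cv2.INTER_CUBIC); cv2.imwrite("pics/w11z.png",g[:,:,::-1])
E
```

```text
clock: 16.0
tcp_pos: [0.5366, -0.17, 0.016]
orientation: [-0.0, 1.0, -0.008, -0.005]
wrist_force: [-14.0, -2.0, 10.1]
finger_gap: 0.0272
clock: 16.2
tcp_pos: [0.5373, -0.17, 0.016]
orientation: [0.0, 1.0, -0.008, -0.006]
wrist_force: [-15.1, -2.2, 11.3]
finger_gap: 0.0273
clock: 16.4
tcp_pos: [0.538, -0.17, 0.016]
orientation: [0.0, 1.0, -0.008, -0.006]
wrist_force: [-14.9, -1.2, 11.9]
finger_gap: 0.0273
[-14.68478652  -1.49113445  10.61576706] [-0.37958334  2.9782977  -0.04957592] [ 0.5379756  -0.17001133  0.01600721]
```

View pics/w11z.png

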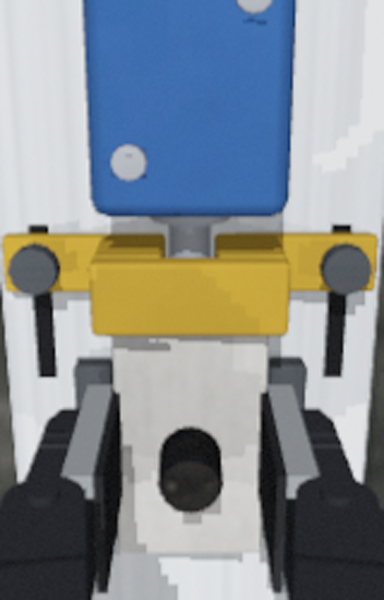

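There is still a thin shadow gap at row 338 and no step in force. I'll use finer steps.

```bash
python3 -m inch '[[0.06,0,-0.02,0,0,0,2.0],[0,0,0,0,0,0,2.0]]'; python3 -m inch '[[0.06,0,0,0,0,0,2.0],[0,0,0,0,0,0,2.0]]';python3 -m inch '[[0.06,0,0,0,0,0,2.0],[0,0,0,0,0,0,2.0]]'; python3 -c "
from h import *
s=get_state();print(s['wrist_force'],s['ft_torque'],s['tcp_pos'])"
```

```text
clock: 16.65
tcp_pos: [0.5388, -0.17, 0.016]
orientation: [-0.0, 1.0, -0.008, -0.006]
wrist_force: [-14.1, -1.1, 9.8]
finger_gap: 0.0276
clock: 16.85
tcp_pos: [0.5389, -0.17, 0.016]
orientation: [0.0, 1.0, -0.008, -0.006]
wrist_force: [-15.6, -2.1, 11.0]
finger_gap: 0.0274
clock: 17.05
tcp_pos: [0.5389, -0.17, 0.016]
orientation: [0.0, 1.0, -0.008, -0.006]
wrist_force: [-17.0, -1.6, 11.9]
finger_gap: 0.0275
[-16.95721189  -1.55462855  11.94849394] [-0.45670449  3.30909377 -0.0325317 ] [ 0.53894822 -0.17003815  0.01604431]
```

The position stopped at x = 0.5389 m while the force rises, so that's the stop. I'll build up a moderate steady press in small increments.

```bash
python3 -m inch '[[0.08,0,-0.02,0,0,0,2.0],[0,0,0,0,0,0,2.0]]'; python3 -m inch '[[0.08,0,0,0,0,0,2.0],[0,0,0,0,0,0,2.0]]';python3 -m inch '[[0.08,0,0,0,0,0,2.0],[0,0,0,0,0,0,2.0],[0,0,0,0,0,0,2.0]]'; python3 - <<'E'
from h import *
p=shot("wrist","w12.png"); np.savez("w12.npz",**{k:np.array(v) for k,v in p.items()})
s=get_state();print(s['wrist_force'],s['ft_torque'],s['tcp_pos']); plan(s["tcp_pos"],-.8,1)
g=cv2.resize(p["pixels"][120:340,230:410],None,fx=2.7,fy=2.7,interpolation=cv2.INTER_CUBIC); cv2.imwrite("pics/w12z.png",g[:,:,::-1])
for l in ("stop_bar","ref_block"):
    for r in tip_of(p,l)[:1]: print(l,r["location"],r["confidence"],at_z(p,r["location"],.006))
E
```

```text
clock: 17.25
tcp_pos: [0.5389, -0.17, 0.016]
orientation: [0.0, 1.0, -0.008, -0.007]
wrist_force: [-19.3, -2.6, 12.9]
finger_gap: 0.0273
clock: 17.45
tcp_pos: [0.539, -0.17, 0.016]
orientation: [0.0, 1.0, -0.008, -0.008]
wrist_force: [-20.2, -2.1, 15.3]
finger_gap: 0.0274
clock: 17.75
tcp_pos: [0.539, -0.17, 0.016]
orientation: [0.0, 1.0, -0.008, -0.009]
wrist_force: [-22.2, -3.4, 16.8]
finger_gap: 0.0272
[-22.78377868  -2.09755656  16.40042593] [-0.64325544  4.50752853 -0.01743644] [ 0.53897852 -0.16998231  0.01599856]
total rv deg [ 0.02  0.99 -0.13] per row [ 0.02  0.99 -0.13]
[0.0, 0.0, 0.0]
stop_bar [318.8, 199.9] 0.89 [ 0.56962223 -0.16939619  0.006     ]
ref_block [320.6, 254.8] 0.8 [ 0.53930098 -0.16987686  0.006     ]
```

View pics/w12z.png

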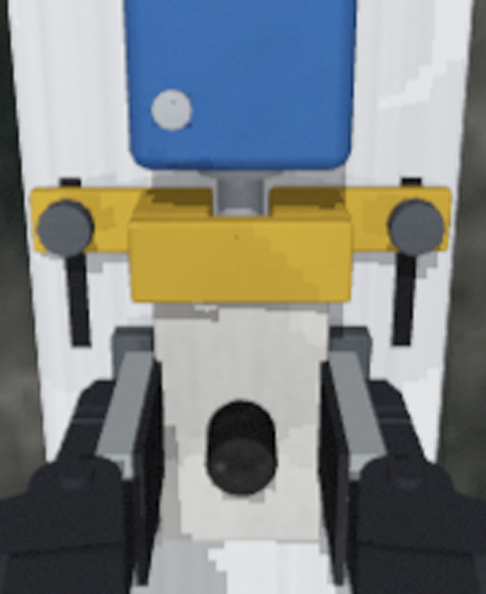

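The pads of the bar meet the block face evenly across the width, with the front edge level along zoom row 303 and rz off only 0.13°. The tool has pitched about 1° from compliance, so I'll straighten it and ease the down-force so the block stays flat.

```bash
python3 -m inch '[[0,0,0,0,0.4,-0.1,2.0],[0,0,0,0,0,0,2.0],[0,0,0,0,0,0,2.0]]';python3 -m inch '[[0,0,0,0,0.5,0,2.0],[0,0,0,0,0,0,2.0],[0,0,0,0,0,0,2.0]]'; python3 - <<'E'
from h import *
s=get_state();print(s['wrist_force'],s['ft_torque'],s['tcp_pos']); plan(s["tcp_pos"],-.8,1); print(toolT())
E
```

```text
clock: 18.2
tcp_pos: [0.539, -0.17, 0.016]
orientation: [0.0, 1.0, -0.007, -0.005]
wrist_force: [-22.4, -2.8, 15.5]
finger_gap: 0.0273
clock: 18.5
tcp_pos: [0.539, -0.17, 0.016]
orientation: [0.0, 1.0, -0.007, -0.001]
wrist_force: [-22.6, -4.0, 16.2]
finger_gap: 0.0271
[-22.55526703  -3.95811069  16.2449703 ] [-0.65466967  4.65616176 -0.02324338] [ 0.53904655 -0.16999491  0.0159831 ]
total rv deg [ 0.03  0.08 -0.05] per row [ 0.03  0.08 -0.05]
[0.0, 0.0, 0.0]
[[ 9.99889411e-01 -1.48132933e-02 -1.31647430e-03  5.39046549e-01]
 [-1.48138996e-02 -9.99890166e-01 -4.51961117e-04 -1.69994910e-01]
 [-1.30963467e-03  4.71413253e-04 -9.99999031e-01  1.59831004e-02]
 [ 0.00000000e+00  0.00000000e+00  0.00000000e+00  1.00000000e+00]]
```

```bash
python3 -m inch '[[0,0,-0.08,0,0,0,2.0],[0,0,0,0,0,0,2.0],[0,0,0,0,0,0,2.0]]'; python3 - <<'E'
from h import *
p=shot("wrist","w13.png")
s=get_state();print(s['wrist_force'],s['ft_torque'],s['tcp_pos'],s["finger_gap"]); plan(s["tcp_pos"],-.8,1)
c=cloud(p); r=silhouettes(p,"ref_block")
m=r[0]["mask"].copy(); m=cv2.erode(m.astype(np.uint8),np.ones((5,5)))>0
q=c[m]; q=q[(q[:,2]>.018)&(q[:,2]<.029)]
A=np.c_[q[:,0]-.539,q[:,1]+.17,np.ones(len(q))]; k,_,_,_=np.linalg.lstsq(A,q[:,2],rcond=None); print("top plane deg",np.degrees(k[:2]),"z",k[2],len(q))
# bed plane for comparison
g=p["pixels"].astype(int); b=c[(np.abs(c[...,2]-.006)<.004)&(g.min(-1)>150)]; A=np.c_[b[:,0]-.539,b[:,1]+.17,np.ones(len(b))]; kb=np.linalg.lstsq(A,b[:,2],rcond=None)[0]; print("bed",np.degrees(kb[:2]),kb[2],len(b))
g=cv2.resize(p["pixels"][120:340,230:410],None,fx=2.7,fy=2.7,interpolation=cv2.INTER_CUBIC); cv2.imwrite("pics/w13z.png",g[:,:,::-1])
sc=shot("scene"); u=project(sc,[.539,-.17,.02]).astype(int); h=sc["pixels"][u[1]-30:u[1]+30,u[0]-40:u[0]+40]; cv2.imwrite("pics/s13.png",cv2.resize(h,None,fx=8,fy=8,interpolation=cv2.INTER_CUBIC)[:,:,::-1])
E
```

```text
clock: 18.8
tcp_pos: [0.539, -0.17, 0.016]
orientation: [0.0, 1.0, -0.007, -0.001]
wrist_force: [-20.2, -4.3, 11.0]
finger_gap: 0.0273
[-20.05419313  -3.51800245  10.08637806] [-0.80440309  4.22195016 -0.0629667 ] [ 0.53903654 -0.16999322  0.01600864] 0.027428346073480873
total rv deg [ 0.02  0.1  -0.05] per row [ 0.02  0.1  -0.05]
[0.0, 0.0, 0.0]
top plane deg [0.07415795 0.01909801] z 0.023792407204325804 3994
bed [ 0.01012838 -0.02962586] 0.0057033863399242445 18461
```

View pics/w13z.png

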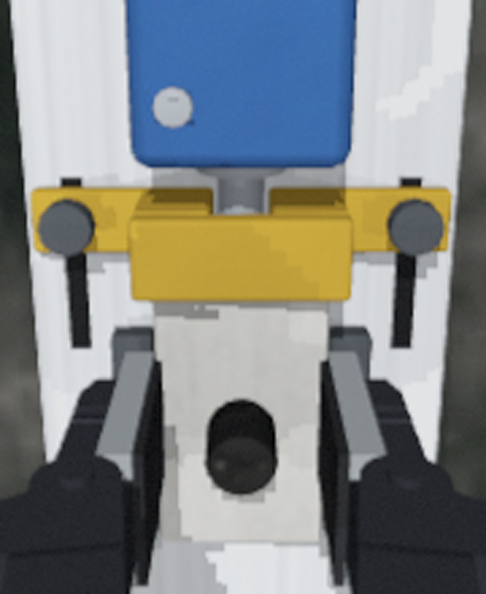

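View pics/s13.png

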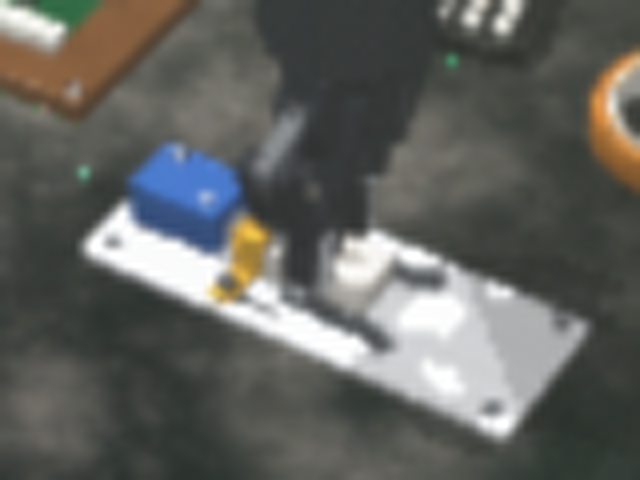

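The block's top plane is level (0.07°) at 23.8 mm, so it's flat on the bed. I'll check squareness with a tiny yaw test, watching heading and moment.

```bash
cat > st.py <<'E'
from h import *
a=[];b=[]
s=get_state(); T=toolT(); print("F",np.round(s['wrist_force'],1),"M",np.round(s['ft_torque'],3),"x",s['tcp_pos'].round(5),"head",np.degrees(np.arctan2(T[1,0],T[0,0])).round(3))
E
python3 st.py; python3 -m inch '[[0,0,0,0,0,0.5,2.0],[0,0,0,0,0,0,2.0],[0,0,0,0,0,0,2.0]]' >/dev/null; python3 st.py; python3 -m inch '[[0,0,0,0,0,-0.5,2.0],[0,0,0,0,0,0,2.0],[0,0,0,0,0,0,2.0]]'>/dev/null; python3 st.py; python3 -m inch '[[0,0,0,0,0,-0.5,2.0],[0,0,0,0,0,0,2.0],[0,0,0,0,0,0,2.0]]'>/dev/null; python3 st.py
```

```text
F [-20.8  -3.4  11.4] M [-0.723  4.206 -0.054] x [ 0.53907 -0.16997  0.01601] head -0.846
F [-19.5  -3.6  11.5] M [-0.75   4.237  0.113] x [ 0.53903 -0.16991  0.01601] head -1.318
F [-21.   -3.9  10.8] M [-0.762  4.235 -0.031] x [ 0.53906 -0.17     0.01599] head -0.847
F [-19.7  -4.4  11. ] M [-0.81   4.169 -0.301] x [ 0.53905 -0.17008  0.01599] head -0.376
```

```bash
python3 -m inch '[[0,0,0,0,0,0.6,2.0],[0.06,0,0,0,0,0,2.0],[0,0,0,0,0,0,2.0],[0,0,0,0,0,0,2.0]]' 80 ; python3 st.py; python3 - <<'E'
from h import *
p=shot("wrist","w14.png"); g=p["pixels"].astype(float)
def edge(ch,us,v0,v1,sgn,z):
    P=[]
    for u in us:
        col=cv2.GaussianBlur(ch[v0:v1,u:u+1],(1,5),1)[:,0]; d=sgn*np.diff(col); i=np.argmax(d)
        f=0
        if 0<i<len(d)-1:
            den=d[i-1]-2*d[i]+d[i+1]; f=.5*(d[i-1]-d[i+1])/den if den else 0
        P.append(at_z(p,(u,v0+i+f+.5),z))
    P=np.array(P); k=np.polyfit(P[:,1],P[:,0],1); return -np.degrees(np.arctan(k[0])),np.std(P[:,0]-np.polyval(k,P[:,1])),P[:,0].mean()
sat=g.max(-1)-g.min(-1)
print("bar front-top edge",edge(sat,range(284,356),222,242,-1,.029))
print("bar top rear",edge(sat,range(284,356),190,208,1,.029))
gb=g[...,2]
print("block front (yellow->white)",edge(gb,range(292,346),222,242,1,.024))
E
python3 -m inch '[[0,0,0,0,0,0,2.0],[0,0,0,0,0,0,2.0],[0,0,0,0,0,0,2.0],[0,0,0,0,0,0,2.0],[0,0,0,0,0,0,2.0]]'; python3 -m inch '[[0,0,0,0,0,0,2.0],[0,0,0,0,0,0,2.0],[0,0,0,0,0,0,2.0],[0,0,0,0,0,0,2.0],[0,0,0,0,0,0,2.0]]';python3 st.py
```

```text
clock: 20.25
tcp_pos: [0.5391, -0.17, 0.016]
orientation: [0.0, 1.0, -0.008, -0.001]
wrist_force: [-21.9, -4.0, 11.9]
finger_gap: 0.0274
F [-21.9  -4.   11.9] M [-0.86   4.571  0.045] x [ 0.53905 -0.17001  0.01603] head -0.944
bar front-top edge (np.float64(-0.5315659462850876), np.float64(2.89823991962871e-05), np.float64(0.5622417312887631))
bar top rear (np.float64(-1.9401547892226472), np.float64(0.0009356877434831382), np.float64(0.5777600836708473))
block front (yellow->white) (np.float64(-0.3705997850871494), np.float64(0.00010202574920845171), np.float64(0.5599291903056943))
clock: 20.8
tcp_pos: [0.5391, -0.17, 0.016]
orientation: [0.0, 1.0, -0.008, -0.001]
wrist_force: [-22.0, -4.0, 11.7]
finger_gap: 0.0271
clock: 21.3
tcp_pos: [0.5391, -0.17, 0.016]
orientation: [0.0, 1.0, -0.008, -0.001]
wrist_force: [-21.9, -4.5, 11.9]
finger_gap: 0.0269
F [-21.9  -4.5  11.9] M [-0.83   4.498  0.062] x [ 0.53908 -0.17     0.016  ] head -0.942
```

View pics/w14.png

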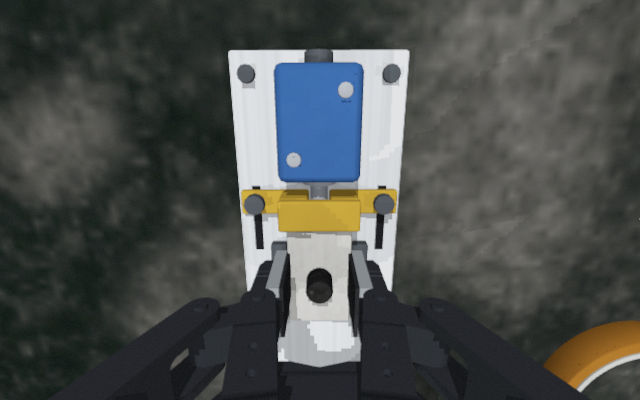

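The picture shows the block between the rails with its knob at (319,287), its front face under the bar's edge at row 231 and the plunger pushed in. Force and position have held steady for 1 s, so I'll hand in.

```bash
python3 -c "
from h import *
print(workorder.hand_in())"; python3 st.py
```

```text
the job is handed in; nothing more can be done
None
the job is handed in; nothing more can be done
```

I loaded the block flat between the rails and pushed it in until it met the stop bar. I handed the job in at about 21.3 s, still gripping the block at 80 N and pressing it against the stop. No verdict was reported, and I never went near the stamp, the loupe or the tape.

**Contact:** the probe met the block near x = 0.519 m. Movement stopped at x = 0.539 m, after about 20 mm of plunger travel, and the force then rose while the position stayed put.

**Hold:** I settled at about 22 N of push, and the force and position stayed steady for the last second before handing in. Allowing for the spring and bed friction, I estimate roughly 8–10 N of that is on the stop itself.

**Flatness:** the block's top is level to 0.07° and 23.8 mm high, which matches lying on the bed.

**Squareness:** this is the least certain check.
- **Angles:** the tool's heading is -0.94°. The nest's yaw measured -0.79° from the wrist camera and -1.07° from the top camera. Edge fits in the last picture gave -0.5° for the bar and -0.4° for the block, so the readings disagree by a few tenths of a degree.
- **Moment:** a small yaw test put the zero-moment point near -0.95°, which is where I left it.

**Loose ends:** about 4 N of sideways force remains, probably light contact with one rail. My fit of the bar's rear edge came out too noisy to use.

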